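Stand the router template in the dowel rack

ROBOT

A 6-joint arm with a two-finger parallel gripper is mounted at the origin on the work surface. World frame = base frame: x ahead of the robot, y to its left, z up, the work surface at z = 0. Lengths are in mm, angles in rad, forces in N, time in s.
With the tool pointing down it reaches from about 350 to 875 mm from the base axis. Payload 4.2 kg.
Tool frame: the origin (TCP) lies at the very end of the fingers, on their centre line; the grasp point (between the pads) lies arm.grip_point_offset behind it (arm.grip_point_offset is the distance from the TCP to the grasp point, in mm); z points along the fingers, y is the line along which they close (so a half turn about z gives the same grasp; the last joint's range is limited). The gripper opens to 85 mm and grips with 20 to 120 N. Pads are 22 mm wide; open, the fingers measure 114 mm over their backs; the gripper's body (76 mm by 85 mm) begins 54 mm behind the grasp point. The pads swing forward as they close: fully open they stand 13 mm farther back than shut.
Start: joints at [1.469, 0.385, 0.008, 0, -1.194, -0.259], TCP at [220.606, 584.75, 231.312] pointing down, gripper open.
Joint ranges: [-3.14, 3.14], [-1.21, 2.06], [-1.07, 1.41], [-3.16, 2.05], [-2.99, -0.16], [-3.1, 3.1]. Speed limits (rad/s): [2.79, 2.79, 3.14, 3.14, 3.14, 3.14].

INTERFACE

Orientations are given as a unit quaternion [x, y, z, w].
In Python, from bench import arm, cams, ticket gives the robot as it stands.
- The arm moves only by the tool servo_tool, never from a script. Its argument "commands" is a list that holds one entry, the list of rows, each a list of 7 numbers: the closure in counts, from 0 (fully open) to 255 (shut), then the shift along the tool's x, y, z in m, then the turn, a rotation vector about the tool's x, y, z in degrees. In form: [[[grip, x, y, z, ax, ay, az], ...]]. A call has 1 to 10 rows; each row shifts and turns the commanded pose from where the row before left it, along the tool's axes as they then stand; what a row does not reach is not made up. A row lasts 1/12 s, in which the tool goes at most 41.7 mm and 7.16 degrees, less where a joint would pass 70% of its speed; a pose out of reach is approached as far as the arm can. A call with a gripper value outside its range is refused whole. The fingers move at their own pace and stop on an object; the grip force is fixed at half the most. Time passes only in rows, so rows that do not move let the fingers close. It gives the time, the measured TCP pose, the force, the opening and the grip force at its end, in the units of the state.
- arm.read_state(): the state, without advancing time (a new reading comes with each control period).
- cams.get_image(name): name is "scene" or "top" or "wrist"; returns a dict with "frame" (384x512x3 uint8, blue, green, red), "K" (3x3 intrinsics, pixels), "T" (4x4, takes a point from camera to world coordinates). Camera axes: x right, y up, looking along -z (the intrinsics and any distortion apply to the point x, -y, -z); pixel columns grow to the right and rows downward; lengths in mm; the calibration is good to about 2 mm. A picture is of the moment at which its call begins. There is no depth.
- ticket.job_done(): hands the job in; it is judged then, once.
The state is a dict: "clock": time; "joints": joint angles; "joint_vel": joint speeds; "joint_efforts": joint torques, N m; "position": TCP position; "ee_rot": TCP orientation; "contact_force": force on the tool from outside, world axes, zero at the start; "wrist_torque": the same for the moment, N m; "gripper_width": finger opening in mm; "grasp_force": force on a finger pad.
Only numpy, scipy, OpenCV 4.12 (cv2) and the standard library are available. Lean on these libraries where they do the work, as an engineer would, in place of code of your own. Each camera call takes 0.05 s, during which the arm holds its last target. There are 200 camera calls.

TASK

The plywood template with the window is lying back on the dark rest bar in front of the dowel rack. Get its foot edge fully down into the empty front slot and tip the template up, so that it stays standing on edge in that slot, square to it and leaning back on the dowels. Leave the two boards stored behind it where they stand.

Things in the scene. Friction and masses are not known exactly. Their poses are not given: they have to be found in the camera images.
- template: Plywood board with a 60x80 mm window, 140 wide (y), 200 tall (z), 12 thick (x). Origin: middle of its foot edge, mid-thickness; z runs foot to top, x out of its upper face (the one to lean on the dowels). At the start it slopes 30 deg above level: foot on the rack's board 22-50 mm before the slot's middle, underside on the rest bar, top edge hanging about 70 mm past the bar.
- template_top (a point): The middle of the template's top edge, 200 mm along its z from the foot; axes as the template's.
- rack: Fixed board 345 (x) x 200 (y) x 20 mm, from x=-195 to 150, with grooves along y at x=0, 50, 100, each 26 wide, 12 deep. Just behind (+x of) each groove two dowels, 12 mm thick, at y=-45 and 45, 128 mm high above the board, tilted back (to +x) 10 deg. Origin: on the table under the front groove's middle. x: from rest bar to slots, the way to slide and tip; z up.
- front_slot (a point): Middle of the floor of the front groove (the empty slot), 8 mm above the table, axes as the rack's. The groove mouth is 12 mm higher, its walls at x = -13 and +13 mm.
- rest: Fixed dark wooden rest bar across the rack's board, 160 mm long (y), round top of 10 mm radius. Origin: under its middle, on the rack's board (20 mm above the table); x, y as the rack's. The upright below the round is 16 mm thick.
- rest_top (a point): Top of the rest bar's middle, about 61 mm above the rack's board.
- stored_a: Plain plywood board 150 x 170 x 12 mm standing loose in the middle slot, leaning 10 degrees back on its dowels. Origin: middle of its foot edge; z up the board, x its thickness.
- stored_b: Plain brown board 160 x 150 x 12 mm standing loose in the rear slot, leaning 10 degrees back. Origin and axes as stored_a.

How it is judged (in metres and radians):
At the end, for the whole second after the job is handed in: Template foot on the front slot's floor (x within 12 mm of the slot middle, y within 50 mm, under 6 mm high), within 0.40 rad of upright, top leaning towards the dowels, square to the slot within 0.15 rad, at rest; both stored boards still standing in their slots (x of template in the frame of front_slot between -0.012 and 0.012 m and y of template in the frame of front_slot between -0.05 and 0.05 m and z of template in the frame of front_slot below 0.006 m and angle between each of template, stored_a, stored_b's own z axis and vertical below 0.4 rad and angle between the y axis of template and the y axis of rack, either way round below 0.15 rad and x of template_top in the frame of front_slot above 0.005 m and linear speed of template below 0.02 m/s and z of each of stored_a, stored_b in the frame of rack below 0.015 m); the robot touches nothing.
It fails at once if a stored board is knocked out of place (its foot moved more than 30 mm, or tilted more than 0.6 rad) (distance of any of stored_a, stored_b from where it was at the start of the episode above 0.03 m or angle between any of stored_a, stored_b's own z axis and vertical above 0.6 rad).
It also fails if it takes over 38 s, if anything falls off the work surface, if the arm or the gripper's body presses on something with over 40 N, if the wrist force passes 120 N, or if a joint passes its speed limit or range.

## Working session

There is one attempt and no reset: what is moved stays moved. The work goes in short steps, Python scripts to look and compute and a tool call to move; the robot and the scene stay as the last step left them, time stands still between calls to the robot, and variables do not carry over. Pictures are saved under pics/ and viewed, at most 10 in all, crops included, and the job is handed in when it is done.

Besides the shell and the picture viewer there is one more tool, called after "Call:" as name(argument=value, ...), one argument or row to a line, values as JSON. servo_tool: Moves the arm, as the interface text tells. Its arguments: {"type":"object","properties":{"commands":{"type":"array","items":{"type":"array","items":{"type":"array","items":{"type":"number"}}}}},"required":["commands"]}

```bash
mkdir -p pics; python3 - <<'E'
from bench import arm,cams
import cv2,numpy as np
s=arm.read_state();print(s, arm.grip_point_offset)
a=cams.get_image("scene");b=cams.get_image("top")
for n,i in(("scene",a),("top",b)):
    cv2.imwrite(f"pics/{n}0.png",i["frame"]);print(n,i["K"].round(1).tolist(),i["T"].round(3).tolist())
E
```

```text
{'clock': 0.0, 'joints': array([ 1.46862031e+00,  3.85532667e-01,  6.65086937e-03, -5.14062528e-04,
       -1.19403406e+00, -2.58563147e-01]), 'joint_vel': array([ 0.00045691,  0.00196331, -0.00092271, -0.0001413 ,  0.00190109,
        0.00054782]), 'joint_efforts': array([ 5.63470658e-04, -3.92281079e+01,  1.88400882e+01,  4.18611601e+00,
       -4.57308037e-03,  1.80741907e-06]), 'position': array([220.39692572, 584.22315086, 230.2435905 ]), 'ee_rot': array([ 9.83759865e-01, -1.79486347e-01, -1.55390550e-04,  1.07518853e-03]), 'contact_force': array([-0.40836952, -0.94343091,  0.21566992]), 'wrist_torque': array([-3.76305184e-05, -9.35738914e-03, -1.51906987e-02]), 'grasp_force': 0.0, 'gripper_width': 85.41265069708595} 18.700000000000003
scene [[453.3, 0.0, 248.6], [0.0, 453.3, 195.2], [0.0, 0.0, 1.0]] [[-0.401, -0.688, 0.605, 1129.049], [0.916, -0.309, 0.255, 249.362], [0.011, 0.656, 0.755, 752.68], [0.0, 0.0, 0.0, 1.0]]
top [[389.7, 0.0, 252.3], [0.0, 389.7, 198.0], [0.0, 0.0, 1.0]] [[0.029, 0.997, -0.071, 541.08], [-1.0, 0.028, -0.01, 36.552], [-0.008, 0.071, 0.997, 857.251], [0.0, 0.0, 0.0, 1.0]]
```

View pics/scene0.png

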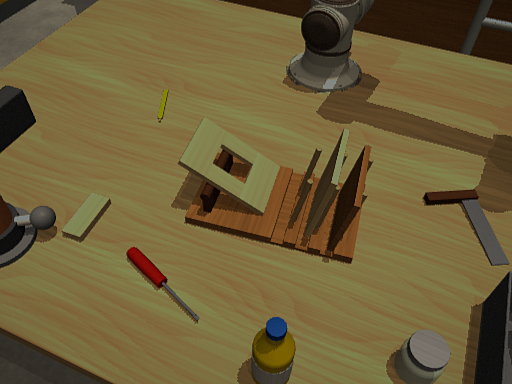

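View pics/top0.png

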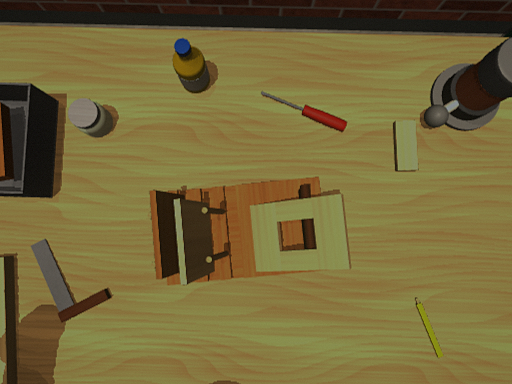

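The scene view shows the template on the rest bar: top edge at about (181,162)-(206,118), foot at about (266,213)-(280,175). In the top view the template spans about (250,205)-(350,270), with the slots to its left, towards +y. I'll enlarge both to pick corners.

```bash
python3 - <<'E'
import cv2,numpy as np
a=cv2.imread("pics/scene0.png")[105:270,170:380];b=cv2.imread("pics/top0.png")[170:295,145:360]
f=lambda i:cv2.convertScaleAbs(cv2.resize(i,None,fx=3.6,fy=3.6,interpolation=cv2.INTER_CUBIC),alpha=1.4,beta=10)
def g(i,x0,y0):
    o=f(i)
    for x in range(x0,x0+i.shape[1],10):
        X=int((x-x0)*3.6);cv2.line(o,(X,0),(X,6 if x%50 else 14),(255,255,255),1)
        if x%50==0: cv2.putText(o,str(x),(X,24),0,.4,(255,255,255),1)
    for y in range(y0,y0+i.shape[0],10):
        Y=int((y-y0)*3.6);cv2.line(o,(0,Y),(6 if y%50 else 14,Y),(255,255,255),1)
        if y%50==0: cv2.putText(o,str(y),(16,Y+4),0,.4,(255,255,255),1)
    return o
cv2.imwrite("pics/c1.png",g(a,170,100+5) );cv2.imwrite("pics/c2.png",g(b,145-5+5,170))
E
```

```text
(no output)
```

View pics/c1.png

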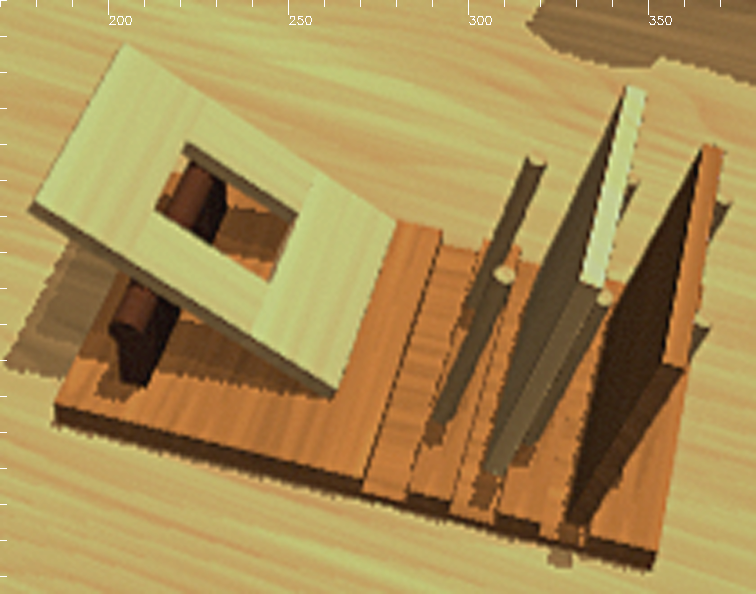

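View pics/c2.png

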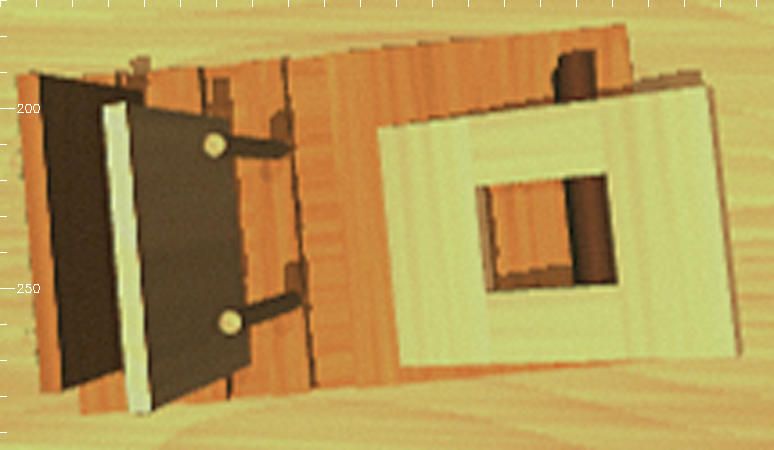

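Corners picked (crop scale 3.6). The template, rack and dowel tops are clear in both views, so I'll triangulate.

```bash
cat > h.py <<'E'
import numpy as np
C={"scene":([[453.3,0,248.6],[0,453.3,195.2],[0,0,1]],[[-0.401,-0.688,0.605,1129.049],[0.916,-0.309,0.255,249.362],[0.011,0.656,0.755,752.68],[0,0,0,1]]),
"top":([[389.7,0,252.3],[0,389.7,198],[0,0,1]],[[0.029,0.997,-0.071,541.08],[-1,0.028,-0.01,36.552],[-0.008,0.071,0.997,857.251],[0,0,0,1]])}
def ray(n,p,C=C):
    K,T=map(np.array,C[n]);d=T[:3,:3]@np.array([(p[0]-K[0,2])/K[0,0],-(p[1]-K[1,2])/K[1,1],-1]);return T[:3,3],d/np.linalg.norm(d)
def plane(n,p,z,C=C):
    o,d=ray(n,p,C);return o+d*(z-o[2])/d[2]
def tri(ps,pt):
    A=np.zeros((3,3));b=np.zeros(3);L=[ray("scene",ps),ray("top",pt)]
    for o,d in L:M=np.eye(3)-np.outer(d,d);A+=M;b+=M@o
    X=np.linalg.solve(A,b);return X,max(np.linalg.norm((np.eye(3)-np.outer(d,d))@(X-o)) for o,d in L)
s=lambda u,v:(170+u/3.6,105+v/3.6)
t=lambda u,v:(145+u/3.6,170+v/3.6)
E
python3 - <<'E'
from h import *
np.set_printoptions(precision=1,suppress=True)
for n,a,b in [("topN",s(32,203),t(709,87)),("topF",s(125,43),t(740,355)),("footN",s(335,393),t(379,127)),("footF",s(397,218),t(401,366)),("dowN",s(503,272),t(214,145)),("dowF",s(537,160),t(230,322)),("rackfrontN",s(55,403),t(625,25)),("stAtopN",s(593,285),t(115,103)),("stAtopF",s(635,90),t(140,411)),("winFN",s(269,282),t(487,185)),("winTF",s(190,145),t(617,283))]: print(n,*tri(a,b))
for n,v,p in [("rackR near","scene",s(655,552)),("groove- near","scene",s(362,478)),("groove- far","scene",s(440,235)),("groove+ near","scene",s(408,495)),("groove+ far","scene",s(490,243)),("g+N","top",t(285,58)),("g+F","top",t(314,385)),("rackrearN","top",t(17,73))]: print(n,plane(v,p,20))
E
```

```text
topN [ 604.3 -122.4  127.8] 1.7807712477251716
topF [ 466.6 -138.1  130.5] 3.0557068976407833
footN [583.9  50.4  28. ] 1.796058262725689
footF [444.9  33.9  34.1] 2.219662237069638
dowN [566.4 131.4 147.3] 1.0967736204161016
dowF [477.3 120.8 144.3] 1.5356456165074186
rackfrontN [649.6 -95.1  19.7] 2.0535498773026277
stAtopN [584.1 178.  176.1] 2.3581765451979186
stAtopF [436.4 158.8 175.3] 1.3525668475839476
winFN [549.9  -9.2  61.3] 4.930969715554086
winTF [499.7 -80.   98.4] 2.6739270341069616
rackR near [607.6 246.6  20. ]
groove- near [626.5  86.3  20. ]
groove- far [433.6  61.7  20. ]
groove+ near [626.8 113.5  20. ]
groove+ far [427.3  92.6  20. ]
g+N [624.7 106.5  20. ]
g+F [431.4  82.8  20. ]
rackrearN [611.1 267.3  20. ]
```

```bash
cat >> h.py <<'E'
from scipy.spatial.transform import Rotation as Ro
from scipy.linalg import logm,expm
YAW=0.117; SLOT=np.array([527,86,8.]); RX=np.array([-np.sin(YAW),np.cos(YAW),0]); RY=np.array([-np.cos(YAW),-np.sin(YAW),0])
def pose(p,tilt):
    "tool pose gripping a board that rises tilt deg above level (90: upright)"
    a=np.radians(tilt);u=-np.cos(a)*RX+np.array([0,0,np.sin(a)]);y=-(np.sin(a)*RX+np.array([0,0,np.cos(a)]))
    T=np.eye(4);T[:3,:3]=np.c_[np.cross(y,-u),y,-u];T[:3,3]=p;return T
def now():
    from bench import arm
    s=arm.read_state();T=np.eye(4);T[:3,:3]=Ro.from_quat(s["ee_rot"]).as_matrix();T[:3,3]=s["position"];return T,s
def plan(T0,T1,N):
    xi=np.real(logm(np.linalg.inv(T0)@T1))/N;E=expm(xi)
    print(N,"rows of",(E[:3,3]/1000).round(4).tolist(),np.degrees(Ro.from_matrix(E[:3,:3]).as_rotvec()).round(2).tolist(),"mid",(T0@expm(xi*N/2))[:3,3].round(0))
E
python3 - <<'E'
from h import *
T,s=now()
A=pose([450,50,350],90);B=pose([543,-190,157],30)
plan(T,A,20);plan(A,B,16);plan(A,B,20)
E
```

```text
20 rows of [0.0151, 0.0252, -0.006] [0.01, 0.0, -1.37] mid [303. 303. 290.]
16 rows of [0.004, 0.0203, 0.0035] [3.75, -0.0, 0.0] mid [500. -96. 287.]
20 rows of [0.0032, 0.0163, 0.0027] [3.0, 0.0, 0.0] mid [500. -96. 287.]
```

Call:
servo_tool(
  commands=[
    [[120, 0.015, 0.025, -0.006, 0, 0, -1.37], [120, 0.015, 0.025, -0.006, 0, 0, -1.37], [120, 0.015, 0.025, -0.006, 0, 0, -1.37], [120, 0.015, 0.025, -0.006, 0, 0, -1.37], [120, 0.015, 0.025, -0.006, 0, 0, -1.37], [120, 0.015, 0.025, -0.006, 0, 0, -1.37], [120, 0.015, 0.025, -0.006, 0, 0, -1.37], [120, 0.015, 0.025, -0.006, 0, 0, -1.37], [120, 0.015, 0.025, -0.006, 0, 0, -1.37], [120, 0.015, 0.025, -0.006, 0, 0, -1.37]],
  ],
)

```text
clock: 0.93
position: [302.9, 304.1, 291.3]
ee_rot: [0.998, -0.06, -0.0, 0.0]
contact_force: [1.7, 0.1, -0.1]
gripper_width: 45.3
grasp_force: 0.0
```

Call:
servo_tool(
  commands=[
    [[120, 0.015, 0.025, -0.006, 0, 0, -1.37], [120, 0.015, 0.025, -0.006, 0, 0, -1.37], [120, 0.015, 0.025, -0.006, 0, 0, -1.37], [120, 0.015, 0.025, -0.006, 0, 0, -1.37], [120, 0.015, 0.025, -0.006, 0, 0, -1.37], [120, 0.015, 0.025, -0.006, 0, 0, -1.37], [120, 0.015, 0.025, -0.006, 0, 0, -1.37], [120, 0.015, 0.025, -0.006, 0, 0, -1.37], [120, 0.015, 0.025, -0.006, 0, 0, -1.37], [120, 0.015, 0.025, -0.006, 0, 0, -1.37]],
  ],
)

```text
clock: 1.77
position: [449.3, 52.8, 351.4]
ee_rot: [0.998, 0.059, -0.0, -0.0]
contact_force: [1.1, 0.1, 0.5]
gripper_width: 44.8
grasp_force: 0.0
```

Call:
servo_tool(
  commands=[
    [[120, 0.004, 0.02, 0.0035, 3.75, 0, 0], [120, 0.004, 0.02, 0.0035, 3.75, 0, 0], [120, 0.004, 0.02, 0.0035, 3.75, 0, 0], [120, 0.004, 0.02, 0.0035, 3.75, 0, 0], [120, 0.004, 0.02, 0.0035, 3.75, 0, 0], [120, 0.004, 0.02, 0.0035, 3.75, 0, 0], [120, 0.004, 0.02, 0.0035, 3.75, 0, 0], [120, 0.004, 0.02, 0.0035, 3.75, 0, 0]],
  ],
)

```text
clock: 2.43
position: [498.5, -89.8, 288.2]
ee_rot: [0.964, 0.057, -0.015, -0.26]
contact_force: [0.6, 0.4, 0.4]
gripper_width: 45.4
grasp_force: 0.0
```

```bash
python3 - <<'E'
from h import *
T,s=now();print(s["clock"],s["joints"].round(2),T.round(3),s["gripper_width"])
B=pose([543,-190,157],30);plan(T,B,8);plan(T,B,12)
E
```

```text
2.4333 [-0.18  0.27  0.07 -0.5  -1.54  1.93] [[ 9.93000e-01  1.01000e-01 -5.70000e-02  4.98522e+02]
 [ 1.17000e-01 -8.58000e-01  4.99000e-01 -8.98070e+01]
 [ 1.00000e-03 -5.03000e-01 -8.64000e-01  2.88221e+02]
 [ 0.00000e+00  0.00000e+00  0.00000e+00  1.00000e+00]] 45.41238500610203
8 rows of [0.0041, 0.021, 0.003] [3.73, -0.01, 0.01] mid [ 522. -148.  229.]
12 rows of [0.0027, 0.014, 0.0019] [2.48, -0.01, 0.0] mid [ 522. -148.  229.]
```

Call:
servo_tool(
  commands=[
    [[120, 0.004, 0.021, 0.003, 3.73, 0, 0], [120, 0.004, 0.021, 0.003, 3.73, 0, 0], [120, 0.004, 0.021, 0.003, 3.73, 0, 0], [120, 0.004, 0.021, 0.003, 3.73, 0, 0], [120, 0.004, 0.021, 0.003, 3.73, 0, 0], [120, 0.004, 0.021, 0.003, 3.73, 0, 0], [120, 0.004, 0.021, 0.003, 3.73, 0, 0], [120, 0.004, 0.021, 0.003, 3.73, 0, 0], [120, 0, 0, 0, 0, 0, 0]],
  ],
)

```text
clock: 3.18
position: [540.6, -190.6, 147.8]
ee_rot: [0.862, 0.045, -0.034, -0.503]
contact_force: [0.3, 0.9, -3.3]
gripper_width: 45.6
grasp_force: 0.0
```

```bash
python3 - <<'E'
from h import *
from bench import cams
import cv2
T,s=now();print(s["clock"],s["joints"].round(2),T[:3,3],s["gripper_width"])
i=cams.get_image("wrist");j=cams.get_image("scene")
print(i["K"].round(1).tolist(),i["T"].round(3).tolist())
cv2.imwrite("pics/w1.png",np.vstack([cv2.convertScaleAbs(cv2.resize(x,None,fx=.78,fy=.78),alpha=1.4) for x in(i["frame"],j["frame"])]))
G=pose([533,-106,108],30);plan(T,G,8)
# expected position of board top corners (upper face) in tool frame
for p in ([604.3,-122.4,127.8],[466.6,-138.1,130.5]): print((np.linalg.inv(T)@np.r_[p,1])[:3].round(1))
# wrist pixel of those
K=i["K"];Tw=np.linalg.inv(i["T"])
for p in ([604.3,-122.4,127.8],[466.6,-138.1,130.5]):
    c=Tw@np.r_[p,1];print((K@[c[0]/-c[2],-c[1]/-c[2],1])[:2])
E
```

```text
3.1833 [-0.51  0.75  0.32 -0.81 -1.84  2.26] [ 540.59339292 -190.64673923  147.82100987] 45.64934672171393
[[312.4, 0.0, 255.8], [0.0, 312.4, 192.6], [0.0, 0.0, 1.0]] [[0.042, 0.904, 0.426, 640.26], [-0.491, 0.39, -0.779, -303.901], [-0.87, -0.176, 0.46, 214.956], [0.0, 0.0, 0.0, 1.0]]
8 rows of [0.0003, -0.0009, 0.0117] [-0.07, 0.02, -0.11] mid [ 537. -148.  128.]
[ 71.2 -13.3  62.2]
[-67.4 -13.8  61.7]
[232.48409492 107.53685952]
[236.22873178 292.5946851 ]
```

View pics/w1.png

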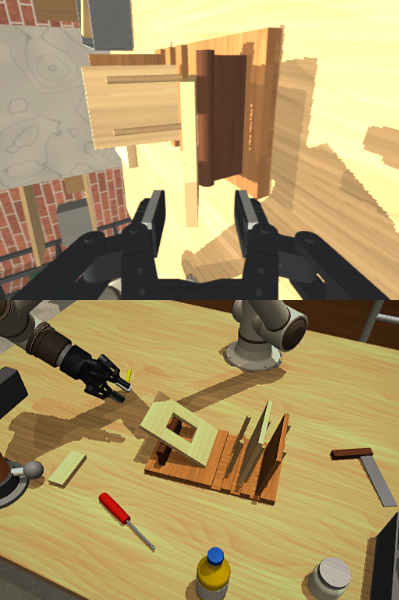

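The wrist view shows the board's top edge as the light strip at columns 233-253, rows 100-290, which matches the predicted corners, and it lies between the fingers. I'll go in.

Call:
servo_tool(
  commands=[
    [[120, 0.002, -0.007, 0.005, 0, 0, 0], [120, 0, 0, 0.018, 0, 0, 0], [120, 0, 0, 0.018, 0, 0, 0], [120, 0, 0, 0.018, 0, 0, 0], [120, 0, 0, 0.018, 0, 0, 0], [120, 0, 0, 0.016, 0, 0, 0], [120, 0, 0, 0, 0, 0, 0], [150, 0, 0, 0, 0, 0, 0], [170, 0, 0, 0, 0, 0, 0], [180, 0, 0, 0, 0, 0, 0]],
  ],
)

```text
clock: 4.12
position: [535.2, -106.6, 118.6]
ee_rot: [0.866, 0.052, -0.028, -0.497]
contact_force: [-0.1, -0.8, -0.2]
gripper_width: 25.1
grasp_force: 0.4
```

Call:
servo_tool(
  commands=[
    [[200, 0, 0, 0, 0, 0, 0], [220, 0, 0, 0, 0, 0, 0], [255, 0, 0, 0, 0, 0, 0], [255, 0, 0, 0, 0, 0, 0], [255, 0, 0, 0, 0, 0, 0]],
  ],
)

```text
clock: 4.53
position: [534.4, -106.0, 116.6]
ee_rot: [0.865, 0.051, -0.029, -0.498]
contact_force: [-1.2, 0.4, -1.6]
gripper_width: 10.8
grasp_force: 59.8
```

```bash
python3 - <<'E'
from h import *
from bench import cams
import cv2
T,s=now();print(s["clock"],T.round(3),s["gripper_width"],s["grasp_force"],s["contact_force"],s["wrist_torque"])
j=cams.get_image("scene")["frame"][90:280,130:400];k=cams.get_image("top")["frame"][150:310,140:410]
cv2.imwrite("pics/s2.png",np.vstack([cv2.convertScaleAbs(cv2.resize(x,None,fx=1.7,fy=1.7),alpha=1.4) for x in(j,k)]))
E
```

```text
4.5333 [[ 9.93000e-01  5.80000e-02 -1.01000e-01  5.34416e+02]
 [ 1.17000e-01 -4.99000e-01  8.59000e-01 -1.06017e+02]
 [-1.00000e-03 -8.65000e-01 -5.02000e-01  1.16550e+02]
 [ 0.00000e+00  0.00000e+00  0.00000e+00  1.00000e+00]] 10.774769652423977 59.77932572364807 [-1.15755785  0.39068593 -1.6454635 ] [-2.34397729 -0.29652297  0.04085344]
```

View pics/s2.png

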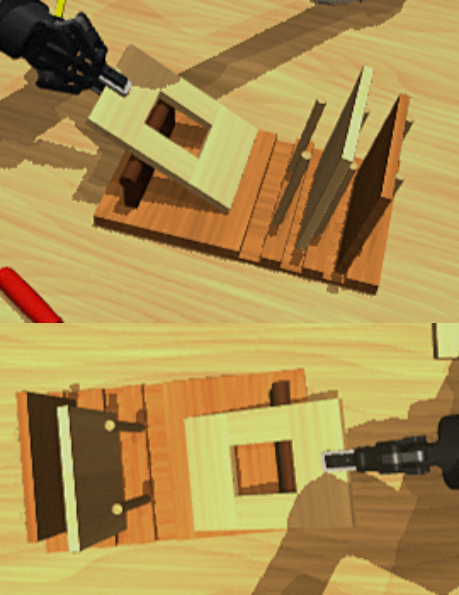

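The gripper holds the board at its top edge, and the foot hasn't moved noticeably (scene pixels about (265,213) and (282,165)). Next I'll lift it off the bar and plan the tip-up.

Call:
servo_tool(
  commands=[
    [[255, 0, -0.006, 0, 0, 0, 0], [255, 0, -0.008, 0, 0, 0, 0], [255, 0, -0.008, 0, 0, 0, 0], [255, 0, -0.008, 0, 0, 0, 0], [255, 0, -0.008, 0, 0, 0, 0], [255, 0, 0, 0, 0, 0, 0]],
  ],
)

```text
clock: 5.13
position: [532.7, -86.2, 152.2]
ee_rot: [0.866, 0.052, -0.028, -0.497]
contact_force: [0.0, -0.5, -0.5]
gripper_width: 11.0
grasp_force: 59.6
```

```bash
cat >> h.py <<'E'
def rk(p): d=np.asarray(p)-SLOT; return np.array([d@RX,d@RY,d[2]]).round(1)
def tgt(x,y,z,tilt,s):
    "tool pose for foot at rack x,y,z(above slot floor)"
    a=np.radians(tilt);u=-np.cos(a)*RX+np.array([0,0,np.sin(a)])
    a2=np.radians(180-tilt) if 0 else a
    return pose(SLOT+x*RX+y*RY+np.array([0,0,z])+s*u,tilt)
def foot(T,s): return rk(T[:3,3]+T[:3,2]*s)
E
python3 - <<'E'
from h import *
T,s=now();print(s["clock"],s["gripper_width"],s["contact_force"],s["wrist_torque"],foot(T,173),rk(T[:3,3]),T[:3,2].round(3))
W=tgt(-3,5,32,100,173)
plan(T,W,18);plan(T,W,20)
for k in range(0,21,4):
    E=T@expm(np.real(logm(np.linalg.inv(T)@W))*k/20);print(foot(E,173),rk(E[:3,3]),np.degrees(np.arcsin(-E[2,2])).round())
E
```

```text
5.1333 10.973444998267004 [ 0.03057329 -0.53246601 -0.4932666 ] [-2.33568906 -0.30356969 -0.11945597] [-22.2  14.4  57. ] [-171.7   14.4  144.2] [-0.1    0.858 -0.504]
18 rows of [0.0005, -0.012, 0.0022] [-3.88, -0.01, 0.01] mid [527.   4. 212.]
20 rows of [0.0005, -0.0108, 0.002] [-3.49, -0.01, 0.01] mid [527.   4. 212.]
[-22.2  14.4  57. ] [-171.7   14.4  144.2] 30.0
[-16.1  12.5  54.2] [-140.2   12.6  174.8] 44.0
[-10.9  10.6  50.1] [-102.2   10.8  197. ] 58.0
[-6.8  8.8 44.7] [-60.    8.9 209.4] 72.0
[-4.1  6.9 38.6] [-16.    7.  211.2] 86.0
[-3.  5. 32.] [ 27.    5.  202.4] 80.0
```

Call:
servo_tool(
  commands=[
    [[255, 0.0005, -0.012, 0.0022, -3.88, 0, 0], [255, 0.0005, -0.012, 0.0022, -3.88, 0, 0], [255, 0.0005, -0.012, 0.0022, -3.88, 0, 0], [255, 0.0005, -0.012, 0.0022, -3.88, 0, 0], [255, 0.0005, -0.012, 0.0022, -3.88, 0, 0], [255, 0.0005, -0.012, 0.0022, -3.88, 0, 0], [255, 0.0005, -0.012, 0.0022, -3.88, 0, 0], [255, 0.0005, -0.012, 0.0022, -3.88, 0, 0], [255, 0.0005, -0.012, 0.0022, -3.88, 0, 0]],
  ],
)

```text
clock: 5.88
position: [525.8, 3.4, 211.2]
ee_rot: [0.975, 0.057, -0.012, -0.214]
contact_force: [0.8, 0.9, -2.3]
gripper_width: 10.8
grasp_force: 59.6
```

Call:
servo_tool(
  commands=[
    [[255, 0.0005, -0.012, 0.0022, -3.88, 0, 0], [255, 0.0005, -0.012, 0.0022, -3.88, 0, 0], [255, 0.0005, -0.012, 0.0022, -3.88, 0, 0], [255, 0.0005, -0.012, 0.0022, -3.88, 0, 0], [255, 0.0005, -0.012, 0.0022, -3.88, 0, 0], [255, 0.0005, -0.012, 0.0022, -3.88, 0, 0], [255, 0.0005, -0.012, 0.0022, -3.88, 0, 0], [255, 0.0005, -0.012, 0.0022, -3.88, 0, 0], [255, 0.0005, -0.012, 0.0022, -3.88, 0, 0], [255, 0, 0, 0, 0, 0, 0]],
  ],
)

```text
clock: 6.72
position: [516.4, 113.0, 206.8]
ee_rot: [0.994, 0.061, 0.004, 0.089]
contact_force: [-0.6, -0.9, -3.6]
gripper_width: 11.0
grasp_force: 59.5
```

```bash
python3 - <<'E'
from h import *
from bench import cams
import cv2
T,s=now();print(s["clock"],s["gripper_width"],s["contact_force"],foot(T,173),rk(T[:3,3]),T.round(3))
f=cams.get_image("scene")["frame"];cv2.imwrite("pics/s3f.png",f)
j=f[90:270,240:390]
cv2.imwrite("pics/s3.png",cv2.convertScaleAbs(cv2.resize(j,None,fx=3.3,fy=3.3,interpolation=2),alpha=1.4))
K,Tc=map(np.array,C["scene"]);Ti=np.linalg.inv(Tc)
for lat in(-70,70):
  for h in (-6,6):
    p=T@np.r_[lat,h,173,1];c=Ti@p;q=(K@[c[0]/-c[2],-c[1]/-c[2],1])[:2];print(lat,h,((q-[240,90])*3.3).round())
E
```

```text
6.7167 11.017483451621041 [-0.58336026 -0.94727104 -3.55262268] [-2.5  7.8 28.5] [ 28.1   7.4 198.8] [[ 9.93000e-01  1.20000e-01  1.80000e-02  5.16403e+02]
 [ 1.21000e-01 -9.77000e-01 -1.76000e-01  1.13015e+02]
 [-3.00000e-03  1.77000e-01 -9.84000e-01  2.06758e+02]
 [ 0.00000e+00  0.00000e+00  0.00000e+00  1.00000e+00]]
-70 -6 [192. 272.]
-70 6 [175. 266.]
70 -6 [142. 432.]
70 6 [123. 425.]
```

View pics/s3.png

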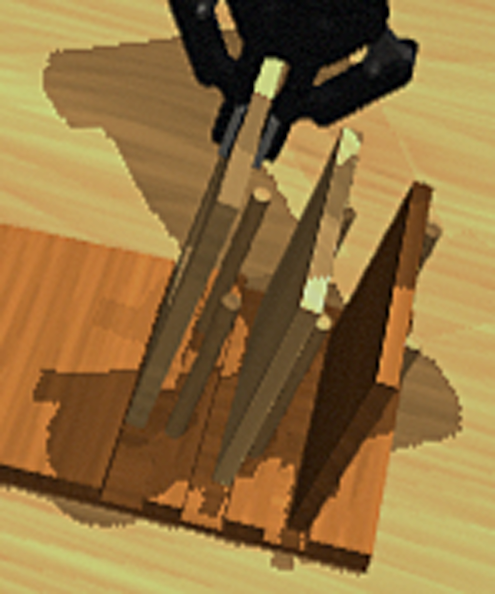

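The board is upright above the front slot. Its near foot corner is at about (125-147, 420-430), close to the prediction. I'll lower it straight down.

Call:
servo_tool(
  commands=[
    [[255, 0, -0.001, 0.003, 0, 0, 0], [255, 0, -0.001, 0.003, 0, 0, 0], [255, 0, -0.001, 0.003, 0, 0, 0], [255, 0, -0.001, 0.003, 0, 0, 0], [255, 0, -0.001, 0.003, 0, 0, 0], [255, 0, -0.0005, 0.003, 0, 0, 0], [255, 0, 0, 0, 0, 0, 0]],
  ],
)

```text
clock: 7.35
position: [517.4, 112.4, 188.9]
ee_rot: [0.994, 0.058, 0.004, 0.087]
contact_force: [-0.3, 0.4, -2.1]
gripper_width: 11.1
grasp_force: 59.4
```

```bash
python3 - <<'E'
from h import *
from bench import cams
import cv2
T,s=now();print(s["clock"],s["gripper_width"],s["contact_force"],foot(T,173),T[:3,2])
f=cams.get_image("scene")["frame"][150:260,240:330];g=cams.get_image("top")["frame"][170:300,140:270]
cv2.imwrite("pics/s4.png",np.hstack([cv2.convertScaleAbs(cv2.resize(x,(int(x.shape[1]*600/x.shape[0]),600) if 0 else (390,470),interpolation=2),alpha=1.8) for x in(f,g)]))
E
```

```text
7.35 11.054799944656766 [-0.34905279  0.43166578 -2.12628806] [-2.8  6.8 10.5] [ 0.01885367 -0.1729527  -0.98474967]
```

View pics/s4.png

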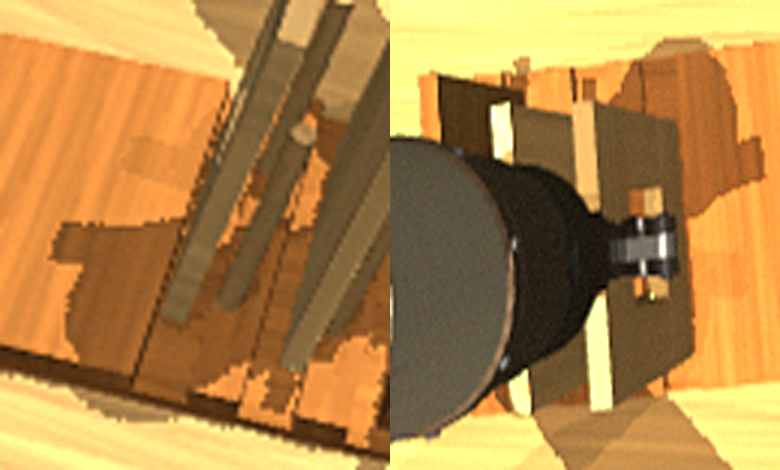

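Scene crop: the foot's near corner at (160,320) is just inside the front wall line, which runs at about x=153 on that row. No contact so far. I'll shift it 3 mm deeper in +x and keep lowering.

Call:
servo_tool(
  commands=[
    [[255, 0, -0.0025, 0, 0, 0, 0], [255, 0, -0.001, 0.0025, 0, 0, 0], [255, 0, -0.0005, 0.0025, 0, 0, 0], [255, 0, -0.0005, 0.0025, 0, 0, 0], [255, 0, -0.0005, 0.002, 0, 0, 0], [255, 0, 0, 0, 0, 0, 0]],
  ],
)

```text
clock: 7.95
position: [517.7, 116.3, 181.6]
ee_rot: [0.994, 0.059, 0.006, 0.087]
contact_force: [-5.0, 0.7, 9.7]
gripper_width: 10.6
grasp_force: 61.1
```

Call:
servo_tool(
  commands=[
    [[255, 0, -0.0003, 0.002, 0, 0, 0], [255, 0, -0.0003, 0.0015, 0, 0, 0], [255, 0, 0, 0, 0, 0, 0]],
  ],
)

```text
clock: 8.2
position: [518.3, 116.5, 181.6]
ee_rot: [0.994, 0.059, 0.007, 0.088]
contact_force: [-10.1, 2.7, 23.8]
gripper_width: 11.0
grasp_force: 63.3
```

```bash
python3 - <<'E'
from h import *
T,s=now();print(s["clock"],s["gripper_width"],s["contact_force"],foot(T,173),T[:3,2])
E
```

```text
8.2 11.027207211148683 [-10.07831904   2.74257905  23.84805572] [1.  4.3 3.2] [ 0.02501112 -0.17357572 -0.98450288]
```

Call:
servo_tool(
  commands=[
    [[255, 0, 0, -0.002, 0, 0, 0], [220, 0, 0, 0, 0, 0, 0], [200, 0, 0, 0, 0, 0, 0], [180, 0, 0, 0, 0, 0, 0], [175, 0, 0, 0, 0, 0, 0], [175, 0, 0, 0, 0, 0, 0], [175, 0, 0, 0, 0, 0, 0]],
  ],
)

```text
clock: 8.78
position: [517.2, 116.4, 177.5]
ee_rot: [0.994, 0.058, 0.005, 0.087]
contact_force: [0.6, 0.0, -0.4]
gripper_width: 26.7
grasp_force: 0.0
```

```bash
python3 - <<'E'
from h import *
from bench import cams
import cv2
T,s=now();print(s["clock"],s["gripper_width"],s["contact_force"],foot(T,173),T[:3,2])
f=cams.get_image("scene")["frame"][100:260,240:350]
cv2.imwrite("pics/s5.png",cv2.convertScaleAbs(cv2.resize(f,None,fx=3.7,fy=3.7,interpolation=2),alpha=1.8))
E
```

```text
8.7833 26.700996066031745 [ 0.61014097  0.00446849 -0.44905938] [ 1.2  6.3 -0.9] [ 0.01972696 -0.17293288 -0.98473604]
```

View pics/s5.png

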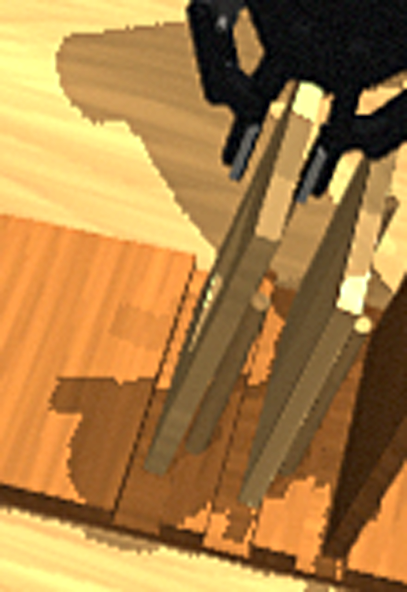

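The board stands free in the slot, leaning on the dowels, with its foot at about (155,470) like the stored board beside it. The fingers clear it on both sides, so I'll withdraw.

Call:
servo_tool(
  commands=[
    [[175, 0, 0, -0.005, 0, 0, 0], [175, 0, 0, -0.01, 0, 0, 0], [175, 0, 0, -0.01, 0, 0, 0], [175, 0, 0, -0.015, 0, 0, 0], [175, 0, 0, -0.02, 0, 0, 0], [175, 0, 0, -0.03, 0, 0, 0], [175, 0, 0, -0.03, 0, 0, 0], [175, 0, 0, 0, 0, 0, 0], [175, 0, 0, 0, 0, 0, 0]],
  ],
)

```text
clock: 9.58
position: [515.7, 138.2, 299.1]
ee_rot: [0.995, 0.059, 0.008, 0.085]
contact_force: [-0.9, -0.6, -0.9]
gripper_width: 26.9
grasp_force: 0.0
```

```bash
python3 - <<'E'
from h import *
from bench import cams
import cv2
T,s=now();print(s["clock"],s["contact_force"],T[:3,3])
f=cams.get_image("scene")["frame"][90:270,230:380];g=cams.get_image("top")["frame"][170:300,140:270]
cv2.imwrite("pics/s6.png",np.hstack([cv2.convertScaleAbs(cv2.resize(x,(400,480),interpolation=2),alpha=1.8) for x in(f,g)]))
E
```

```text
9.5833 [-0.92974248 -0.60650951 -0.89857523] [515.68016443 138.17355038 299.09203631]
```

View pics/s6.png

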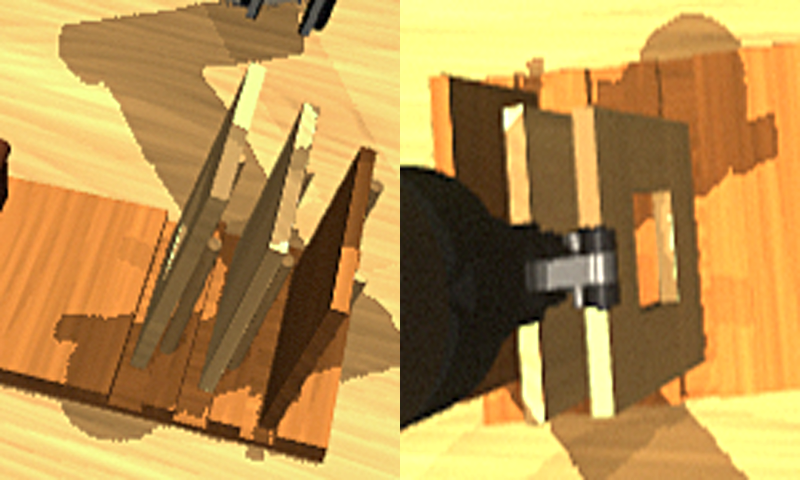

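Template and both stored boards are standing and the gripper is clear. I'll check the seating height by triangulating the near top corners: scene crop (228,202), top crop (572,108). I'll also compare the foot pixel with the prediction.

```bash
python3 - <<'E'
from h import *
s=lambda u,v:(230+u*.375,90+v*.375)
t=lambda u,v:(140+(u-400)/3.077,170+v/3.692)
for a,b in [((228,202),(572,108)),((208,197),(597,112))]:
    X,e=tri(s(*a),t(*b));print(X.round(1),e,rk(X))
K,Tc=map(np.array,C["scene"]);Ti=np.linalg.inv(Tc)
u=np.sin(.175)*RX+np.array([0,0,np.cos(.175)]);n=np.cos(.175)*RX-np.array([0,0,np.sin(.175)])
for z in(0,12):
  for h in(-6,6):
    p=SLOT+3*RX+(6-70)*RY+[0,0,z]+h*n
    for q in(p,p+200*u):
      c=Ti@np.r_[q,1];w=(K@[c[0]/-c[2],-c[1]/-c[2],1])[:2];print(z,h,((w-[230,90])/.375).round(),end=" ")
    print()
E
```

```text
[582.3 139.7 203.7] 1.7541325876476725 [ 46.9 -61.2 195.7]
[581.  126.2 201.5] 1.676779794865216 [ 33.6 -58.3 193.5]
0 -6 [130. 370.] 0 -6 [202. 197.] 
0 6 [145. 375.] 0 6 [220. 204.] 
12 -6 [131. 360.] 12 -6 [204. 184.] 
12 6 [146. 366.] 12 6 [222. 190.]
```

```bash
python3 -c "
from bench import ticket
print(ticket.job_done())"
```

```text
the job is handed in; nothing more can be done
None
```

The template is standing on edge in the front slot, leaning about 10° back on the dowels with its foot on the slot floor; both stored boards are still standing in their slots, the gripper is clear, and the job was handed in at about 10 s (hand-in gave no verdict).

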